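# Seat the turntable deck in its pit and turn the catch over it

## Robot

A 6-joint arm with a two-finger parallel gripper is mounted at the origin on a cart in front of the work surface, level with it; the furniture and walls round the work are solid. World frame = base frame: x ahead of the robot, y to its left, z up, the work surface at z = 0. Lengths are in m, angles in degrees, forces in N, time in s.
With the tool pointing down it reaches from about 0.4 to 0.825 m from the base axis. Payload 7 kg.
Tool frame: the origin (TCP) lies on the front face of the gripper's body, between the roots of the fingers; the fingertips stand 66 mm ahead of it and the grasp point (between the pads) lies 47 mm ahead of it; z points along the fingers, y is the line along which they close (so a half turn about z gives the same grasp; the last joint's range is limited). The gripper opens to 88 mm and grips with 3 to 60 N. Pads are 19 mm wide; open, the fingers measure 130 mm over their backs; the gripper's body (78 mm by 193 mm) begins 47 mm behind the grasp point.
Start: joints at [-58.207, 20.546, 0.682, 0, -70.136, -16.507], TCP at [0.178, -0.651, 0.292] pointing down, gripper open.
Joint ranges: [-176.03, 176.03], [-82.01, 121.73], [-58.28, 71.71], [-173.87, 95.51], [-174.79, -0.11], [-173.66, 173.66]. Speed limits (degrees/s): [136.94, 136.94, 172.46, 180, 180, 180].

## Interface

Orientations are given as [roll, pitch, yaw] about the fixed x, y, z axes, in that order (R = Rz(yaw) Ry(pitch) Rx(roll)).
In Python, from plant import ctrl gives the robot as it stands.
- The arm moves only by the tool send_rows, never from a script. Its argument "deltas" is a list of rows, each a list of 2 entries, a list of its own where there are three numbers: the shift along the tool's x, y, z each as a share of 800 mm, from -1 to 1, then the turn about the tool's z as a share of 90 degrees, from -1 to 1. A call has exactly 5 rows; each row is the pose to reach, as a shift and turn from the pose commanded when the call began, along the tool's axes at that moment; what a row does not reach only later rows make up. A row lasts 1/12 s, in which the tool goes at most 41.7 mm and 7.16 degrees, less where a joint would pass 70% of its speed; a pose out of reach is approached as far as the arm can. A call with a number of a shift or a turn outside -1 to 1 is refused whole. A call with a gripper value outside its range is refused whole. "gripper" is the opening, from 0 (shut) to 1 (fully open), set as the call begins (left out, the last holds). The fingers move at their own pace and stop on an object; the grip force is fixed at half the most. Time passes only in rows, so rows that repeat a pose let the fingers close, or fill a call up. It gives the time, the measured TCP pose, the force, the opening and the grip force at its end, in the units of the state.
- ctrl.get_obs(): the state, without advancing time (a new reading comes with each control period).
- ctrl.snapshot(name): name is "side" or "top" or "wrist"; returns a dict with "color" (400x640x3 uint8, red, green, blue), "vertical_fov" (degrees; the focal length in pixels is half the picture's height over the tangent of half this angle, whatever the lens; pixels are square), "cx", "cy" (the principal point, pixels), "rvec" (rotation vector, rad) and "tvec" (3), from world to camera coordinates, as OpenCV has them. Camera axes: x right, y down, z forward; pixel columns grow to the right and rows downward; lengths in m; the calibration is good to about 2 mm. A picture is of the moment at which its call begins. There is no depth.
- ctrl.close_job(): hands the job in; it is judged then, once.
Trained networks look in a picture, given as the dict that the camera call returned (one of the last four; its "shot" number tells which), for a name from the list of things; names that differ only in an ending like _2 or _b are one class to them, and where a whole thing is asked for, a point or a joint stands for the part that bears it (a point fixed in the world has none). Each returns a list of dicts, best first, with "conf" (0 to 1); they miss things now and then, are a little off and sometimes report something else, mostly with a low value. They report only what shows in the picture. A call takes as long as a camera call.
- ctrl.boxes_of(picture, thing): "xy" ([column, row] as shares, 0 to 1, of the picture: columns of its width, rows of its height, amid what is visible of it).
- ctrl.cut_out(picture, thing): "pixels" (400x640 bool, what is visible of it) and "xy" ([column, row] as shares, 0 to 1, of the picture: columns of its width, rows of its height, amid what is visible of it).
The state is a dict: "clock": time; "joint_pos": joint angles; "qvel": joint speeds; "tau": joint torques, N m; "tool_pos": TCP position; "orientation": TCP orientation; "force": force on the tool from outside, world axes, zero at the start; "moment": the same for the moment, N m; "opening": finger opening in m; "gripper_force": force on a finger pad.
Only numpy, scipy, OpenCV 4.12 (cv2) and the standard library are available. Lean on these libraries where they do the work, as an engineer would, in place of code of your own. Each camera call takes 0.05 s, during which the arm holds its last target. There are 200 camera calls.

## Task

The round deck of the model turntable lies loose on its plywood board. Push it over the board with the fingertips, without ever lifting it, until it drops into the round pit and lies flat on the pit floor. Then push the brass catch round by its pin to its stop, so that it reaches over the seated deck, and leave the things standing around where they are.

Things in the scene. Friction and masses are not known exactly. Their poses are not given: they have to be found in the camera images.
- board: plywood turntable board, fixed to the bench, 160 (its x) x 220 (its y) x 18 mm. Origin at the centre of its underside, z up. The pit is round, 60 mm across with a 1.5 mm chamfer, 8.5 mm deep, its centre at x 0, y +45 mm. A flat inlaid track runs from the pit to the +x edge of the board; it is only look.
- deck: loose round turntable deck, a dark steel disc 56 mm across and 8 mm thick, about 80 g (more or less from time to time), with a flat inlaid track across its top. Origin at the centre of its underside. It starts lying on the board's top on the -y side of the pit and fits the pit with 2 mm to spare all round, any way round; seated, its top is 0.5 mm below the board's top.
- pit (a point): centre of the pit's floor, 9.5 mm above the board's underside
- catch_pivot (a point): the catch's upright axis where it meets the board's top, at x 0, y +87 mm of the board (42 mm from the pit's centre on the side away from the deck's start)
- catch_pin (a point): top centre of the catch's upright brass pin, 8 mm across, 24 mm from the pivot, rising to 20 mm above the board's top. The pin stands on the flat brass catch bar, which is 10 mm wide, reaches 30 mm from the pivot and lies 2.5 to 6.5 mm above the board's top, so that it passes over a seated deck; the screw at its pivot rises to 9 mm above the board's top.
- catch (a joint): turn of the catch about its upright axis, in rad, counterclockwise from above. 0: the bar points along the board's -x, clear of the pit. 1.57 (its stop): the bar points along the board's -y, at the pit's centre, and reaches 16 mm over the deck. It stays where it is left; about 0.7 N at the pin turns it.
- pot_a: small round paint pot, 26 x 26 x 30 mm, standing loose on the board, bystander; origin at the centre of its underside
- pot_b: small round paint pot, 26 x 26 x 36 mm, standing loose on the board, bystander; origin at the centre of its underside
- loupe: black eye loupe, a tapered cup 41 x 41 x 29 mm, on the bench, bystander; origin at the centre of its underside
- wagon: white model goods wagon, 14 x 70 x 32 mm, on the bench behind the board, bystander; origin at the centre of its underside
- cork: brown cork sanding block, 38 x 74 x 25 mm, on the bench behind the board, bystander; origin at the centre of its underside
- cup: small tin cup of pins, 44 x 44 x 27 mm, on the bench behind the controller, bystander; origin at the centre of its underside

How it is judged:
By the outcome, as a careful person would: the job done as asked, in the order asked, and still so for the second after the job is handed in, with the robot touching nothing.
It also fails if it takes over 48 s, if anything falls off the work surface, if the arm or the gripper's body presses on something with over 40 N, if the wrist force passes 120 N, or if a joint passes its speed limit or range.

## Working session

There is one attempt and no reset: what is moved stays moved. The work goes in short steps, Python scripts to look and compute and a tool call to move; the robot and the scene stay as the last step left them, time stands still between calls to the robot, and variables do not carry over. Pictures are saved under pics/ and viewed, at most 10 in all, crops included, and the job is handed in when it is done.

Besides the shell and the picture viewer there is one more tool, called after "Call:" by a JSON object that holds its "op" and its "data". send_rows: Moves the arm, as the interface text tells. Shift numbers are shares of 800 mm and turn numbers shares of 90 degrees, none past 1 either way. Its arguments: {"type":"object","properties":{"deltas":{"type":"array","items":{"type":"array"}},"gripper":{"type":"number"}},"required":["deltas"]}

```bash
mkdir -p pics; ls; cat > h.py <<'E'
import numpy as np, cv2
from plant import ctrl
def cam(s):
    f=200/np.tan(np.radians(s["vertical_fov"])/2)
    K=np.array([[f,0,s["cx"]],[0,f,s["cy"]],[0,0,1]]); R=cv2.Rodrigues(np.array(s["rvec"],float))[0]
    return K,R,np.array(s["tvec"],float).reshape(3)
def ray(s,uv,z):
    K,R,t=cam(s); c=-R.T@t; d=R.T@np.linalg.inv(K)@np.array([uv[0],uv[1],1.])
    return c+d*(z-c[2])/d[2]
def proj(s,P):
    K,R,t=cam(s); p=(np.atleast_2d(P)@R.T+t)@K.T
    return p[:,:2]/p[:,2:]
def save(s,n): cv2.imwrite("pics/"+n,s["color"][:,:,::-1])
E
python3 - <<'E'
from h import *
for n in ["top","side"]:
    s=ctrl.snapshot(n); save(s,n+"1.png"); K,R,t=cam(s); print(n,-R.T@t,K[0,0])
    for th,z in [("board",.018),("deck",.026),("catch_pin",.03),("pot_a",.04),("loupe",.015),("wagon",.02),("cork",.02),("cup",.02)]:
        for d in ctrl.cut_out(s,th)[:3]:
            uv=np.array(d["xy"])*[640,400]; print(th,round(d["conf"],2),uv.round(0),ray(s,uv,z).round(4)[:2])
o=ctrl.get_obs(); print(o)
E
```

```text
pics
top [ 0.44890302 -0.11281452  1.09146739] 506.8811953062341
board 0.58 [353. 218.] [ 0.5706 -0.2084]
deck 0.78 [342. 248.] [ 0.5061 -0.1831]
pot_a 0.68 [379. 256.] [ 0.4863 -0.2584]
pot_a 0.6 [387. 229.] [ 0.5436 -0.277 ]
loupe 0.83 [270. 304.] [ 0.3948 -0.0289]
wagon 0.56 [339. 124.] [ 0.7773 -0.1864]
cork 0.84 [294. 141.] [ 0.7402 -0.0861]
cup 0.82 [233. 158.] [0.7069 0.0464]
side [ 0.43261006 -1.07711014  0.433891  ] 467.7259783366948
board 0.69 [315. 233.] [ 0.546  -0.2119]
board 0.22 [299. 227.] [ 0.5163 -0.1751]
deck 0.55 [299. 227.] [ 0.5161 -0.1927]
catch_pin 0.42 [362. 227.] [ 0.641  -0.2259]
pot_a 0.68 [288. 238.] [ 0.4857 -0.2649]
pot_a 0.6 [319. 244.] [ 0.5409 -0.3022]
loupe 0.64 [240. 208.] [ 0.3917 -0.0316]
wagon 0.58 [310. 230.] [ 0.5364 -0.1984]
wagon 0.52 [415. 223.] [ 0.7627 -0.2068]
cork 0.75 [388. 208.] [ 0.7292 -0.1159]
cork 0.69 [310. 231.] [ 0.5375 -0.2018]
cork 0.37 [362. 227.] [ 0.6459 -0.2062]
cup 0.69 [366. 187.] [0.7132 0.03  ]
{'clock': 0.9, 'joint_pos': array([-5.82070130e+01,  2.05448259e+01,  6.81427259e-01, -1.34305035e-03,
       -7.01358221e+01, -1.65087274e+01]), 'qvel': array([-0.04456755,  0.04021803,  0.06267973, -0.01776602, -0.15171588,
       -0.01906681]), 'tau': array([-1.29493179e-03, -5.82357967e+01,  2.93296319e+01,  7.00227186e+00,
        1.24089702e-02,  5.83355359e-05]), 'tool_pos': array([ 0.17793438, -0.65109342,  0.2921703 ]), 'orientation': array([-1.79999612e+02,  1.43248617e-03, -1.64716197e+02]), 'force': array([ 1.21826837,  0.48032572, -0.43094701]), 'moment': array([0.02408415, 0.0250456 , 0.00052667]), 'gripper_force': 0.0, 'opening': 0.08725306903455152}
```

```bash
python3 - <<'E'
import cv2
a=cv2.imread("pics/top1.png")[90:330,210:470]; cv2.imwrite("pics/t1c.png",cv2.resize(a,None,fx=2.5,fy=2.5,interpolation=cv2.INTER_CUBIC)[:600])
a=cv2.imread("pics/side1.png")[160:290,220:440]; cv2.imwrite("pics/s1c.png",cv2.resize(a,None,fx=3.5,fy=3.5,interpolation=cv2.INTER_CUBIC)[:600])
E
```

```text
(no output)
```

View pics/t1c.png

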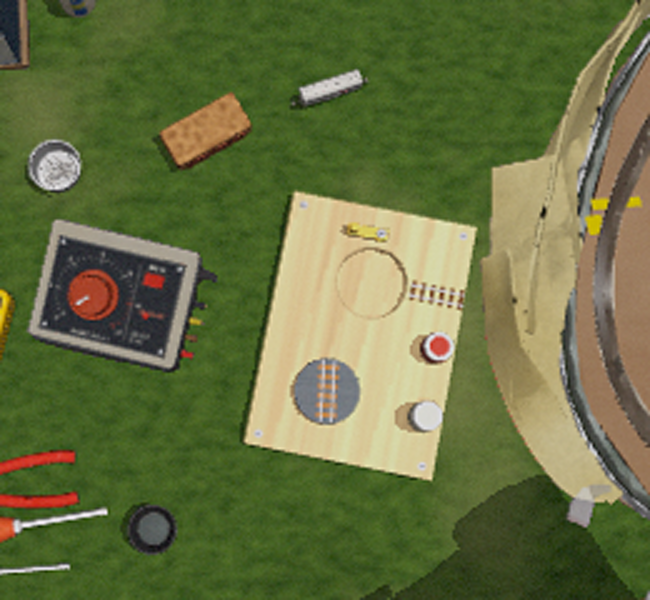

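View pics/s1c.png

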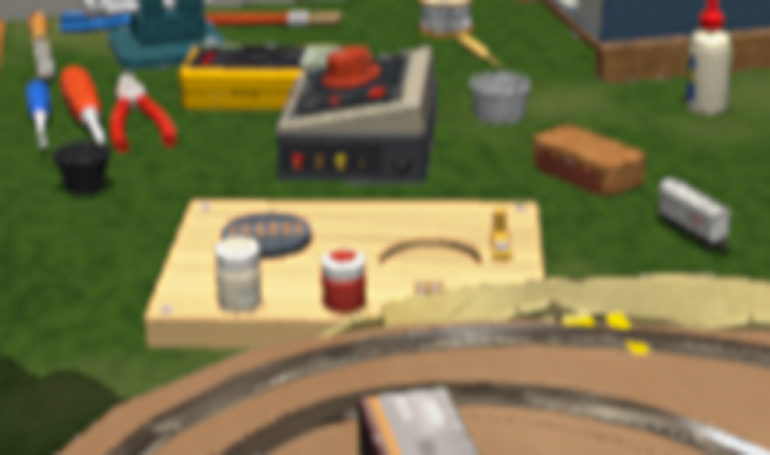

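The top crop shows the board with corners at full-picture pixels of about (328,167), (400,181), (383,282) and (308,267). The deck is at (341,246), the pit at (358,203), and the catch bar points to board -x at about (352,183). Both pots stand on the board's +x side. The side view agrees.

```bash
cat >> h.py <<'E'
BX,BY=80,110
def fitboard(s,px):
    from scipy.optimize import least_squares
    c=np.array([[-.08,.11],[.08,.11],[.08,-.11],[-.08,-.11]])
    f=lambda p:(proj(s,[[*(b2w(p,q)),.018] for q in c])-px).ravel()
    r=least_squares(f,[.55,-.2,np.radians(-100)]); return r.x,r.fun
def b2w(p,q):
    a=p[2]; return np.array([p[0]+q[0]*np.cos(a)-q[1]*np.sin(a), p[1]+q[0]*np.sin(a)+q[1]*np.cos(a)])
E
python3 - <<'E'
from h import *
s=ctrl.snapshot("top")
p,r=fitboard(s,np.array([[327.6,166.8],[400.4,181.2],[383.2,282],[308.4,267.2]]))
print(p[:2],np.degrees(p[2]),r.round(1))
for n,q in dict(pit=(0,.045),piv=(0,.087),pin=(-.024,.087)).items():
    w=b2w(p,q); print(n,w.round(4),proj(s,[*w,.018]).round(1))
d=ctrl.cut_out(s,"deck")[0]; v,u=np.nonzero(d["pixels"]); print(len(u),u.mean(),v.mean(),ray(s,(u.mean(),v.mean()),.025))
E
```

```text
[ 0.55784891 -0.21287768] -102.41846387689944 [ 0.2 -0.   0.1 -0.4 -0.1  0.1 -0.2  0.3]
pit [ 0.6018 -0.2226] [[358.8 203. ]]
piv [ 0.6428 -0.2316] [[362.2 184.1]]
pin [ 0.648  -0.2081] [[351.3 182. ]]
559 340.5026833631485 246.17531305903398 [ 0.51010549 -0.17996539  0.025     ]
```

View pics/top1.png

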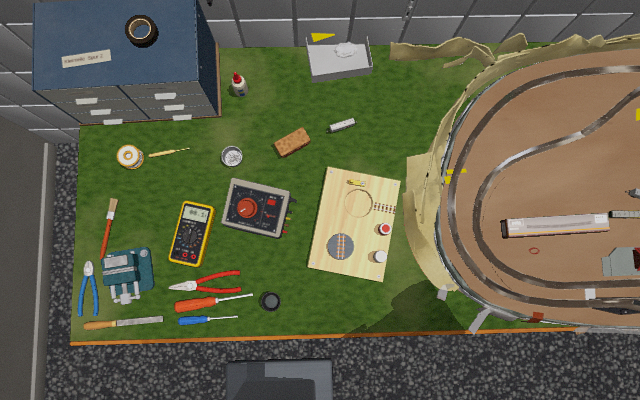

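View pics/side1.png

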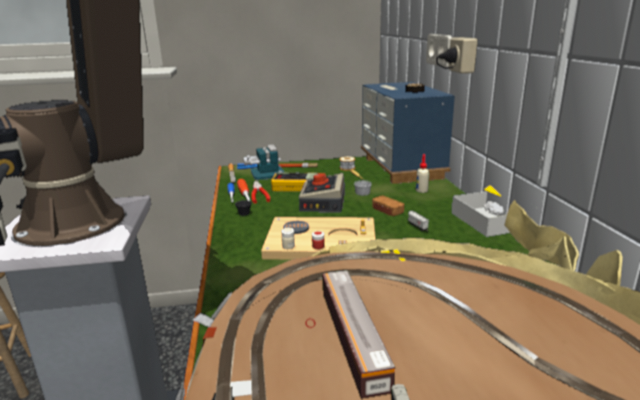

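The full views show the layout on the right (rim from about column 410-440) standing close to the board. I'll triangulate the yellow marks on its rim for height, since the gripper body is wide.

```bash
python3 - <<'E'
from h import *
t=ctrl.snapshot("top"); s=ctrl.snapshot("side")
def tri(a,b):
    Ps=[]
    for x in (t,s):
        K,R,T=cam(x); Ps.append(K@np.c_[R,T])
    X=cv2.triangulatePoints(Ps[0],Ps[1],np.array(a,float),np.array(b,float)); X=(X[:3]/X[3]).ravel()
    return X.round(3), (proj(t,X)-a).round(1),(proj(s,X)-b).round(1)
for a,b in [((450,171),(386,251)),((461,171),(396,251)),((448,179),(386,251)),((461,171),(402,259)),((450,171),(396,251))]: print(a,b,*tri(a,b))
for uv in [(408,195),(420,195),(437,195),(410,230)]: print(uv,[ray(t,uv,z)[:2].round(3) for z in (.0,.05,.1,.15)])
for z in (0,.05,.1,.15,.2): print(z,[ray(s,uv,z)[:2].round(3) for uv in [(330,248.6),(374,240),(420,239.4)]])
E
```

```text
(450, 171) (386, 251) [ 0.648 -0.407  0.069] [[-0.6  4. ]] [[ 5.7 -1.4]]
(461, 171) (396, 251) [ 0.652 -0.428  0.078] [[-0.2  1.2]] [[ 1.8 -0.5]]
(448, 179) (386, 251) [ 0.64  -0.404  0.066] [[-0.   0.2]] [[ 0.3 -0.1]]
(461, 171) (402, 259) [ 0.658 -0.433  0.064] [[ 0.  -0.1]] [[-0.2  0.1]]
(450, 171) (396, 251) [ 0.656 -0.409  0.067] [[-0.1  0.4]] [[ 0.6 -0.1]]
(408, 195) [array([ 0.62 , -0.333]), array([ 0.612, -0.323]), array([ 0.604, -0.313]), array([ 0.596, -0.303])]
(420, 195) [array([ 0.619, -0.359]), array([ 0.611, -0.348]), array([ 0.603, -0.337]), array([ 0.596, -0.325])]
(437, 195) [array([ 0.618, -0.397]), array([ 0.61 , -0.384]), array([ 0.603, -0.371]), array([ 0.595, -0.358])]
(410, 230) [array([ 0.543, -0.333]), array([ 0.538, -0.323]), array([ 0.534, -0.313]), array([ 0.53 , -0.303])]
0 [array([ 0.57, -0.25]), array([ 0.666, -0.231]), array([ 0.76 , -0.248])]
0.05 [array([ 0.554, -0.346]), array([ 0.639, -0.328]), array([ 0.722, -0.343])]
0.1 [array([ 0.539, -0.441]), array([ 0.613, -0.426]), array([ 0.684, -0.439])]
0.15 [array([ 0.523, -0.536]), array([ 0.586, -0.523]), array([ 0.647, -0.534])]
0.2 [array([ 0.507, -0.631]), array([ 0.559, -0.621]), array([ 0.609, -0.63 ])]
```

Call:
{"op": "send_rows", "data": {"deltas": [[[-0.034, 0.0335, 0], 0], [[-0.068, 0.067, 0], 0], [[-0.102, 0.1005, 0], 0], [[-0.136, 0.134, 0], 0], [[-0.17, 0.167, 0], 0]], "gripper": 0.34}}

```text
clock: 1.52
tool_pos: [0.2743, -0.4849, 0.2922]
orientation: [-180.0, 0.0, -164.7]
force: [0.3, 1.0, 0.6]
opening: 0.0599
gripper_force: 0.0
```

Call:
{"op": "send_rows", "data": {"deltas": [[[-0.034, 0.0335, 0], 0], [[-0.068, 0.067, 0], 0], [[-0.102, 0.1005, 0], 0], [[-0.136, 0.134, 0], 0], [[-0.17, 0.167, 0], 0]]}}

```text
clock: 1.93
tool_pos: [0.3704, -0.32, 0.2926]
orientation: [-180.0, 0.0, -164.7]
force: [0.8, -0.4, -0.4]
opening: 0.0309
gripper_force: 0.0
```

Call:
{"op": "send_rows", "data": {"deltas": [[[-0.034, 0.0335, 0.01], 0.07], [[-0.068, 0.067, 0.02], 0.14], [[-0.102, 0.1005, 0.03], 0.21], [[-0.136, 0.134, 0.04], 0.28], [[-0.168, 0.165, 0.052], 0.35]]}}

```text
clock: 2.35
tool_pos: [0.463, -0.1616, 0.2524]
orientation: [180.0, 0.1, 164.0]
force: [0.5, -0.7, -0.4]
opening: 0.0297
gripper_force: 0.0
```

Call:
{"op": "send_rows", "data": {"deltas": [[[0, 0, 0], 0.07], [[0, 0, 0], 0.095], [[0, 0, 0], 0.095], [[0, 0, 0], 0.095], [[0, 0, 0], 0.095]]}}

```text
clock: 2.77
tool_pos: [0.4622, -0.1636, 0.2521]
orientation: [180.0, 0.0, 155.9]
force: [-0.8, 0.5, -0.4]
opening: 0.0297
gripper_force: 0.0
```

```bash
cat >> h.py <<'E'
def togo(w,yaw=None):
    o=ctrl.get_obs(); y=np.radians(o["orientation"][2]); d=np.array(w)-o["tool_pos"]
    return np.round([(d[0]*np.cos(y)+d[1]*np.sin(y))/.8,(d[0]*np.sin(y)-d[1]*np.cos(y))/.8,-d[2]/.8, 0 if yaw is None else -((yaw-o["orientation"][2]+180)%360-180)/90],4)
E
python3 - <<'E'
from h import *
o=ctrl.get_obs(); print(o["clock"],o["tool_pos"],o["orientation"],o["opening"],o["joint_pos"].round(0))
s=ctrl.snapshot("wrist"); save(s,"w1.png")
K,R,t=cam(s); print(-R.T@t,K[0,0])
P=b2w([.55785,-.21288,np.radians(-102.418)],(0,.045))
print(proj(s,[[*P,.018],[.5101,-.17997,.026],[.648,-.2081,.038]]))
for th,z in [("deck",.026),("board",.018),("catch_pin",.038)]:
    for d in ctrl.cut_out(s,th)[:1]:
        v,u=np.nonzero(d["pixels"]); print(th,d["conf"],u.mean(),v.mean(),ray(s,(u.mean(),v.mean()),z))
E
```

```text
2.7667 [ 0.46216396 -0.16361002  0.25208227] [1.79993859e+02 2.02717963e-02 1.55851782e+02] 0.029656920631600414 [   4.    5.  -25.    0.  -60. -118.]
[ 0.38959055 -0.13229799  0.34444778] 331.04693065837864
[[321.10497898 306.45029698]
 [322.72974718 226.9949482 ]
 [349.90746823 345.13329981]]
deck 0.94 323.7387665198238 223.7977973568282 [ 0.50728858 -0.1775842   0.026     ]
catch_pin 0.75 343.2162162162162 334.3918918918919 [ 0.63167245 -0.20933275  0.038     ]
```

View pics/w1.png

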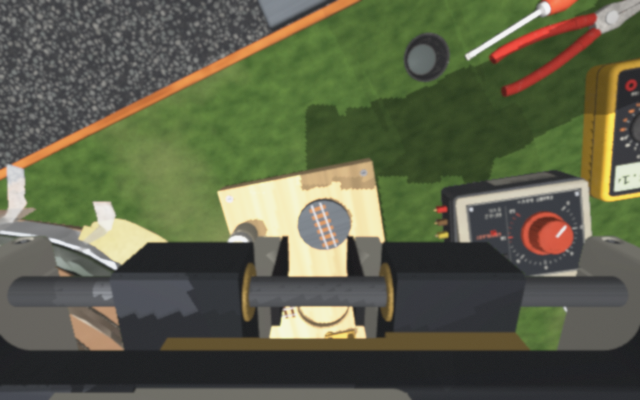

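Wrist view: deck at (324,224), close to prediction; the board's near corners are at (372,160) and (219,190), and the pit arc and catch show between the fingers. I'll check the offset between the cameras with those corners.

```bash
python3 - <<'E'
from h import *
s=ctrl.snapshot("wrist"); g=cv2.cvtColor(s["color"],cv2.COLOR_RGB2GRAY)
p=[.55785,-.21288,np.radians(-102.418)]
c=[[*b2w(p,q),.018] for q in [(-.08,-.11),(.08,-.11)]]
print(np.round(c,4),proj(s,c))
for uv in [(372,160),(219,190)]: print(ray(s,uv,.018).round(4))
a=s["color"][140:350,200:400,::-1]; cv2.imwrite("pics/w1c.png",cv2.resize(a,None,fx=2.8,fy=2.8,interpolation=cv2.INTER_CUBIC))
print(togo([.4647,-.159,.25],155.2))
E
```

```text
[[ 0.4676 -0.1111  0.018 ]
 [ 0.4332 -0.2674  0.018 ]] [[368.52432274 161.50421109]
 [214.62022054 193.18673022]]
[ 0.4676 -0.1074  0.018 ]
[ 0.4321 -0.2616  0.018 ]
[-0.0005  0.0067  0.0025  0.0063]
```

View pics/w1c.png

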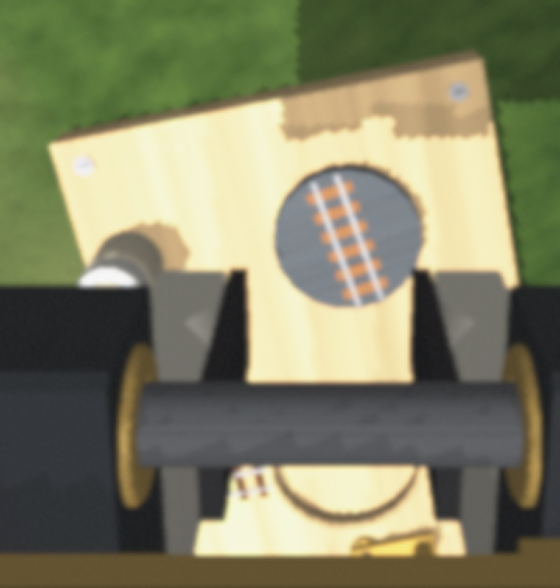

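The crop puts the top corners at (372,161) and (218,193), and the pit's axis at column about 324. The wrist and top cameras differ by about 3 mm sideways, so I'll check the wrist calibration against the known fingertips.

```bash
python3 - <<'E'
from h import *
s=ctrl.snapshot("wrist"); o=ctrl.get_obs(); y=np.radians(o["orientation"][2]); T=o["tool_pos"]
tx=np.array([np.cos(y),np.sin(y),0]);ty=np.array([np.sin(y),-np.cos(y),0])
for a in (.0148,-.0148):
  for zz in (.047,.066): print(a,zz,proj(s,[T+ty*a+tx*b-[0,0,zz] for b in (-.0095,.0095)]).round(1).tolist())
p=[.55785-.0008,-.21288+.0035,np.radians(-102.418)]
print(proj(s,[[*b2w(p,q),.018] for q in [(-.08,-.11),(.08,-.11),(0,.045),(0,.015)]]))
u,v=np.meshgrid(range(640),range(400))
g=s["color"].astype(int)
for r in (238,250,262): print(r,g[r,280:352,:].sum(1).tolist()[::1])
E
```

```text
0.0148 0.047 [[350.5, 288.6], [351.6, 252.7]]
0.0148 0.066 [[347.0, 268.9], [347.9, 236.2]]
-0.0148 0.047 [[288.9, 288.7], [287.8, 252.8]]
-0.0148 0.066 [[291.8, 269.0], [290.9, 236.2]]
[[371.45294109 159.3705109 ]
 [217.17758075 191.18199921]
 [323.91817765 304.88031457]
 [318.54832183 282.23848805]]
238 [411, 372, 253, 138, 97, 100, 134, 275, 500, 642, 674, 675, 674, 673, 673, 676, 680, 682, 685, 682, 664, 612, 510, 428, 402, 399, 398, 398, 399, 397, 397, 394, 393, 394, 390, 390, 391, 394, 401, 425, 461, 496, 556, 621, 630, 563, 487, 450, 437, 427, 433, 486, 576, 610, 542, 457, 432, 427, 415, 406, 403, 403, 402, 407, 418, 441, 417, 293, 151, 101, 100, 108]
250 [92, 90, 90, 95, 88, 91, 110, 208, 399, 582, 660, 678, 679, 677, 676, 672, 672, 672, 674, 678, 681, 685, 689, 694, 697, 699, 698, 695, 688, 677, 665, 659, 659, 660, 661, 661, 657, 651, 641, 624, 611, 605, 608, 617, 627, 632, 632, 641, 647, 648, 653, 661, 661, 653, 641, 632, 636, 641, 648, 656, 662, 670, 676, 680, 678, 654, 554, 343, 158, 93, 93, 92]
262 [92, 90, 97, 91, 86, 89, 94, 149, 301, 521, 648, 676, 678, 678, 680, 678, 677, 676, 672, 671, 672, 674, 677, 681, 686, 690, 694, 697, 697, 697, 693, 685, 675, 666, 662, 664, 666, 668, 670, 671, 673, 676, 677, 678, 680, 681, 681, 680, 675, 672, 669, 670, 668, 660, 649, 641, 635, 632, 636, 641, 647, 655, 660, 667, 663, 617, 439, 217, 107, 85, 83, 89]
```

```bash
python3 - <<'E'
from h import *
print(togo([.468,-.1576,.0868],155.2))
E
```

```text
[-0.0036  0.0099  0.2065  0.0063]
```

Call:
{"op": "send_rows", "data": {"deltas": [[[-0.0036, 0.01, 0.05], 0.006], [[-0.0036, 0.01, 0.1], 0.006], [[-0.0036, 0.01, 0.15], 0.006], [[-0.0036, 0.01, 0.19], 0.006], [[-0.0036, 0.01, 0.2065], 0.006]]}}

```text
clock: 3.48
tool_pos: [0.4659, -0.1574, 0.0831]
orientation: [-179.9, -0.3, 155.2]
force: [-36.4, 25.9, 185.0]
opening: 0.0294
gripper_force: 103.8
```

Call:
{"op": "send_rows", "data": {"deltas": [[[-0.005, 0, 0], 0], [[-0.01, 0, 0], 0], [[-0.015, 0, 0], 0], [[-0.02, 0, 0], 0], [[-0.025, 0, 0], 0]]}}

```text
clock: 3.9
tool_pos: [0.4867, -0.1658, 0.0868]
orientation: [180.0, 0.0, 155.2]
force: [-0.8, 0.2, -1.0]
opening: 0.0302
gripper_force: 0.2
```

```bash
python3 - <<'E'
from h import *
o=ctrl.get_obs(); print(o["tool_pos"],o["orientation"],o["force"])
s=ctrl.snapshot("wrist")
for d in ctrl.cut_out(s,"deck")[:1]:
    v,u=np.nonzero(d["pixels"]); print(d["conf"],u.min(),u.max(),v.min(),v.max(),u.mean(),ray(s,((u.min()+u.max())/2,v.mean()),.026))
a=s["color"][100:400,120:520,::-1]; cv2.imwrite("pics/w2c.png",cv2.resize(a,None,fx=2,fy=2,interpolation=cv2.INTER_CUBIC))
E
```

```text
[ 0.48667956 -0.16583085  0.08681768] [1.79990075e+02 1.13484959e-02 1.55225900e+02] [-0.75826346  0.23632818 -0.98606141]
0.91 273 362 259 338 317.74709027996226 [ 0.51425411 -0.17963556  0.026     ]
```

View pics/w2c.png

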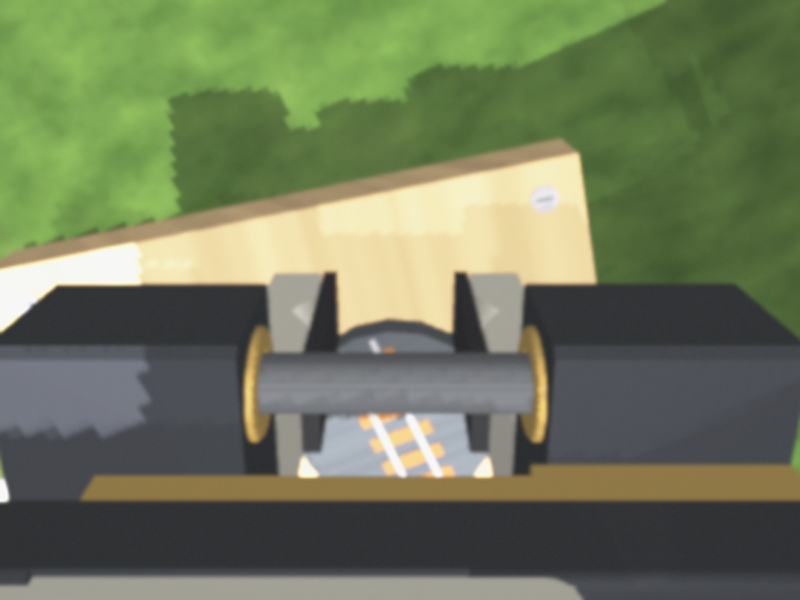

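The deck is nested between the fingers (mid column 317.6, the same as the finger mid), and the board's corner is at (409,175). The reading of 185 N on touchdown is bad: the descent overshot onto the board. I'll keep moves gentler from here. Next I'll refine the board's pose with the corner.

```bash
python3 - <<'E'
from h import *
s=ctrl.snapshot("wrist")
for du in (0,1.8): print(ray(s,(409+du,175.5),.018).round(4))
# edges of board in the wrist view: near edge and left edge directions
for a,b in [((409,175.5),(330,190.5)),((409,175.5),(418,241))]:
    A=ray(s,a,.018);B=ray(s,b,.018);print(np.degrees(np.arctan2(*(B-A)[1::-1])))
E
```

```text
[ 0.4686 -0.108   0.018 ]
[ 0.469  -0.1072  0.018 ]
-103.66001123768608
-12.726309048711325
```

Call:
{"op": "send_rows", "data": {"deltas": [[[-0.006, 0, 0], 0], [[-0.012, 0, 0], 0], [[-0.018, 0, 0], 0], [[-0.024, 0, 0], 0], [[-0.03, 0, 0], 0]]}}

```text
clock: 4.47
tool_pos: [0.5086, -0.1759, 0.0867]
orientation: [180.0, -0.0, 155.2]
force: [-0.5, 0.6, -0.1]
opening: 0.0301
gripper_force: 0.3
```

Call:
{"op": "send_rows", "data": {"deltas": [[[-0.007, 0, 0], 0], [[-0.014, 0, 0], 0], [[-0.02, 0, 0], 0], [[-0.025, 0, 0], 0], [[-0.027, 0, 0], 0]]}}

```text
clock: 4.88
tool_pos: [0.5284, -0.185, 0.0866]
orientation: [-180.0, 0.0, 155.2]
force: [-0.3, 0.3, 0.7]
opening: 0.03
gripper_force: 0.3
```

Call:
{"op": "send_rows", "data": {"deltas": [[[0.005, 0, 0], 0], [[0.005, 0, -0.02], 0], [[0.005, 0, -0.06], 0], [[0.005, 0, -0.1], 0], [[0.005, 0, -0.13], 0]]}}

```text
clock: 5.3
tool_pos: [0.5241, -0.183, 0.193]
orientation: [180.0, 0.1, 155.3]
force: [-0.3, -0.3, -1.1]
opening: 0.0301
gripper_force: 0.0
```

Call:
{"op": "send_rows", "data": {"deltas": [[[0.02, 0, -0.03], 0], [[0.05, 0, -0.04], 0], [[0.07, 0, -0.04], 0], [[0.075, 0, -0.04], 0], [[0.075, 0, -0.04], 0]]}}

```text
clock: 5.72
tool_pos: [0.4686, -0.1575, 0.2232]
orientation: [180.0, 0.1, 155.3]
force: [0.1, 0.3, -0.0]
opening: 0.0298
gripper_force: 0.0
```

```bash
python3 - <<'E'
from h import *
o=ctrl.get_obs(); print(o["tool_pos"],o["orientation"],o["clock"])
s=ctrl.snapshot("wrist")
for d in ctrl.cut_out(s,"deck")[:1]:
    v,u=np.nonzero(d["pixels"]); print(d["conf"],u.min(),u.max(),v.min(),v.max(),u.mean(),ray(s,((u.min()+u.max())/2,v.mean()),.026))
T=o["tool_pos"]
print(proj(s,[[.603,-.219,.018],[.560,-.1993,.026],[T[0],T[1],T[2]-.066]]))
a=s["color"][140:350,200:430,::-1]; cv2.imwrite("pics/w3c.png",cv2.resize(a,None,fx=2.8,fy=2.8,interpolation=cv2.INTER_CUBIC))
E
```

```text
[ 0.46857043 -0.15748597  0.2231763 ] [1.79957009e+02 5.26349395e-02 1.55278854e+02] 5.7167
0.62 291 343 255 275 317.193842645382 [ 0.54107872 -0.19216284  0.026     ]
[[318.50865682 319.89254802]
 [318.46359205 284.73491275]
 [319.21538199 252.77025979]]
```

View pics/w3c.png

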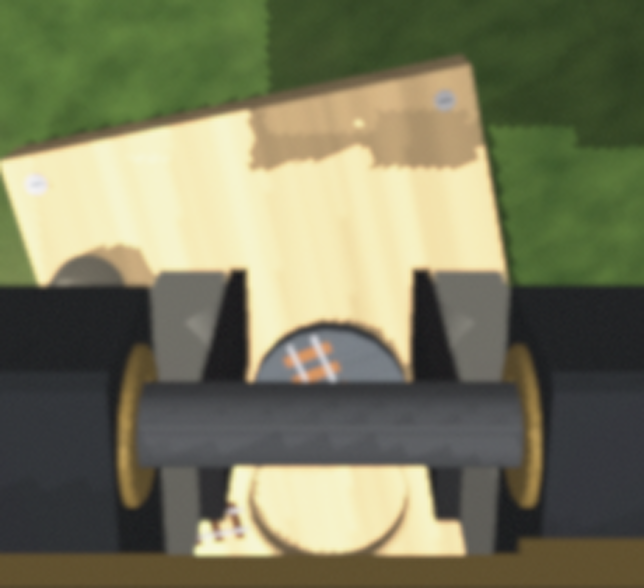

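The wrist crop shows the pit mid column at about 317.5, the deck at about 318 and the finger mid at 318, so they line up. I'll go back down gently behind the deck.

```bash
python3 - <<'E'
from h import *
print(togo([.521,-.1815,.12],155.2),togo([.573,-.2051,.0868]))
E
```

```text
[-7.030e-02 -1.000e-04  1.284e-01  8.000e-04] [-0.1417  0.0003  0.1699  0.    ]
```

Call:
{"op": "send_rows", "data": {"deltas": [[[-0.02, 0, 0.0], 0], [[-0.045, 0, 0.03], 0], [[-0.07, 0, 0.07], 0], [[-0.07, 0, 0.11], 0], [[-0.07, 0, 0.128], 0]]}}

```text
clock: 6.23
tool_pos: [0.5199, -0.1819, 0.1154]
orientation: [-179.9, -0.3, 155.1]
force: [-1.2, 0.3, 0.2]
opening: 0.03
gripper_force: 0.0
```

Call:
{"op": "send_rows", "data": {"deltas": [[[0, 0, 0.01], 0], [[0, 0, 0.02], 0], [[0, 0, 0.03], 0], [[0, 0, 0.037], 0], [[0, 0, 0.041], 0]]}}

```text
clock: 6.65
tool_pos: [0.5207, -0.1813, 0.0874]
orientation: [180.0, 0.0, 155.3]
force: [0.3, 0.1, 0.0]
opening: 0.0298
gripper_force: 0.0
```

Call:
{"op": "send_rows", "data": {"deltas": [[[-0.006, 0, 0], 0], [[-0.012, 0, 0], 0], [[-0.018, 0, 0], 0], [[-0.024, 0, 0], 0], [[-0.03, 0, 0], 0]]}}

```text
clock: 7.07
tool_pos: [0.543, -0.1917, 0.088]
orientation: [180.0, 0.0, 155.2]
force: [-0.4, -0.8, 0.7]
opening: 0.0296
gripper_force: 0.5
```

Call:
{"op": "send_rows", "data": {"deltas": [[[-0.006, 0, 0], 0], [[-0.012, 0, 0], 0], [[-0.018, 0, 0], 0], [[-0.024, 0, 0], 0], [[-0.028, 0, 0], 0]]}}

```text
clock: 7.48
tool_pos: [0.5632, -0.201, 0.0875]
orientation: [-180.0, 0.0, 155.2]
force: [0.2, 1.1, 0.8]
opening: 0.0298
gripper_force: 0.7
```

```bash
python3 - <<'E'
from h import *
print(ctrl.get_obs()["force"],ctrl.get_obs()["tool_pos"],togo([.573,-.2051,.0868],155.2))
E
```

```text
[0.21551486 1.05911889 0.75087282] [ 0.56321463 -0.20104389  0.08748535] [-0.0132  0.0005  0.0009  0.0005]
```

Call:
{"op": "send_rows", "data": {"deltas": [[[-0.003, 0, 0], 0], [[-0.006, 0, 0], 0], [[-0.009, 0, 0], 0], [[-0.012, 0, 0], 0], [[-0.014, 0, 0], 0]]}}

```text
clock: 7.9
tool_pos: [0.5732, -0.2056, 0.0875]
orientation: [180.0, 0.0, 155.2]
force: [0.0, -0.6, -0.4]
opening: 0.0296
gripper_force: 0.0
```

Call:
{"op": "send_rows", "data": {"deltas": [[[0.005, 0, 0], 0], [[0.01, 0, -0.02], 0], [[0.03, 0, -0.06], 0], [[0.06, 0, -0.1], 0], [[0.08, 0, -0.13], 0]]}}

```text
clock: 8.32
tool_pos: [0.5133, -0.1783, 0.1931]
orientation: [180.0, 0.0, 155.2]
force: [-0.2, 0.1, 0.1]
opening: 0.0297
gripper_force: 0.0
```

Call:
{"op": "send_rows", "data": {"deltas": [[[0.03, 0, -0.03], 0], [[0.06, 0, -0.06], 0], [[0.08, 0, -0.09], 0], [[0.08, 0, -0.1], 0], [[0.08, 0, -0.1], 0]]}}

```text
clock: 8.73
tool_pos: [0.4569, -0.1516, 0.2744]
orientation: [179.9, 0.3, 155.3]
force: [0.7, 0.2, -0.6]
opening: 0.0297
gripper_force: 0.0
```

```bash
python3 - <<'E'
from h import *
o=ctrl.get_obs(); print(o["tool_pos"],o["clock"])
t=ctrl.snapshot("top"); s=ctrl.snapshot("side"); w=ctrl.snapshot("wrist")
for n,x in (("t",t),("s",s),("w",w)):
    for d in ctrl.cut_out(x,"deck")[:1]:
        v,u=np.nonzero(d["pixels"]); print(n,d["conf"],u.min(),u.max(),v.min(),v.max(),u.mean(),v.mean())
f=lambda a,k:cv2.resize(a[:,:,::-1],None,fx=k,fy=k,interpolation=cv2.INTER_CUBIC)
A=f(t["color"][150:300,290:430],2.7); B=f(s["color"][200:270,250:400],2.7); C=f(w["color"][140:350,200:430],1.7)
im=np.zeros((600,800,3),np.uint8)
for I,(r,c) in ((A,(0,0)),(B,(410,0)),(C,(0,400))): im[r:r+I.shape[0],c:c+I.shape[1]]=I[:600-r,:800-c]
cv2.imwrite("pics/m4.png",im)
E
```

```text
[ 0.45693921 -0.15161021  0.27441405] 8.7333
t 0.69 345 370 191 213 357.75463917525775 202.3237113402062
s 0.53 330 355 229 239 342.4796380090498 234.0814479638009
w 0.68 296 338 306 321 316.79959100204496 312.81595092024537
```

View pics/m4.png

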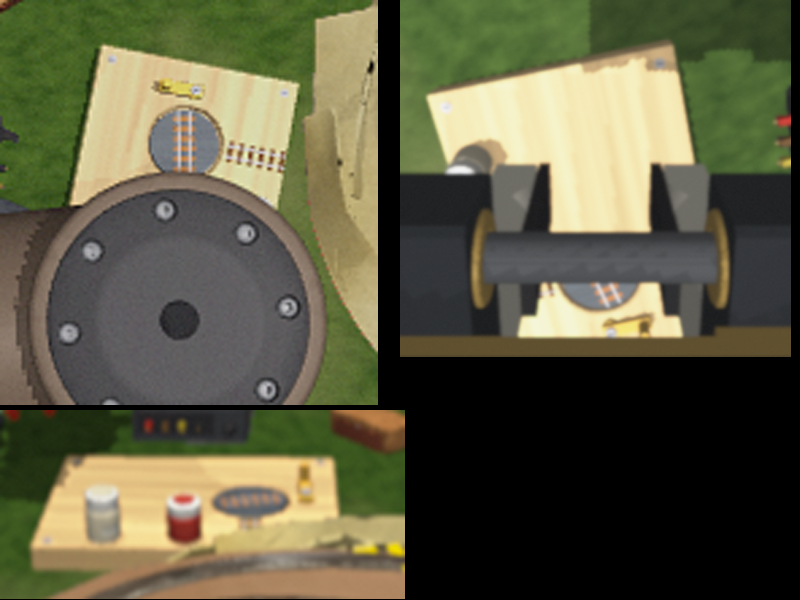

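The montage shows the deck lying flat in the pit (top view about (358,202)), both pots unmoved, and the catch still pointing to board -x. Next is the catch: I'll straddle the pin with the fingers and follow its arc.

```bash
python3 - <<'E'
from h import *
print(togo([.6493,-.2044,.2744],-102.4))
E
```

```text
[-0.2464  0.0416 -0.0055 -1.1376]
```

Call:
{"op": "send_rows", "data": {"deltas": [[[-0.04, 0.007, 0], 0], [[-0.09, 0.015, 0], -0.07], [[-0.14, 0.024, 0], -0.14], [[-0.19, 0.032, 0], -0.21], [[-0.235, 0.04, 0], -0.28]], "gripper": 0.23}}

```text
clock: 9.45
tool_pos: [0.6427, -0.2026, 0.2694]
orientation: [180.0, -0.1, -179.3]
force: [-0.2, 0.4, 0.9]
opening: 0.0204
gripper_force: 0.0
```

Call:
{"op": "send_rows", "data": {"deltas": [[[0, 0, 0], -0.075], [[0, 0, 0], -0.15], [[0, 0, 0], -0.225], [[0, 0, 0], -0.3], [[0, 0, 0], -0.375]]}}

```text
clock: 9.87
tool_pos: [0.6407, -0.2019, 0.2693]
orientation: [179.9, -0.1, -145.5]
force: [-0.7, -0.2, 0.1]
opening: 0.0202
gripper_force: 0.0
```

Call:
{"op": "send_rows", "data": {"deltas": [[[0, 0, 0], -0.075], [[0, 0, 0], -0.15], [[0, 0, 0], -0.225], [[0, 0, 0], -0.3], [[0, 0, 0], -0.375]]}}

```text
clock: 10.28
tool_pos: [0.6407, -0.2018, 0.2695]
orientation: [179.9, -0.0, -111.8]
force: [-0.2, 0.3, 1.4]
opening: 0.0201
gripper_force: 0.0
```

```bash
python3 - <<'E'
from h import *
o=ctrl.get_obs();print(o["joint_pos"].round(),o["tool_pos"],o["opening"],togo([.6493,-.2044,.13],-102.4))
for n in ("wrist","side"):
    s=ctrl.snapshot(n); print(proj(s,[[.6493,-.2044,.038],[.6493,-.2044,.028],[.644,-.2279,.027]]).round(1).tolist())
    for d in ctrl.cut_out(s,"catch_pin")[:2]:
        v,u=np.nonzero(d["pixels"]); print(n,d["conf"],u.min(),u.max(),v.min(),v.max(),np.array(d["xy"])*[640,400])
    if n=="wrist": save(s,"w5.png")
    else: print(ctrl.boxes_of(s,"catch_pin")[:2])
E
```

```text
[ -1.  21.  -1.  -0. -68. -21.] [ 0.64067623 -0.20179701  0.2695469 ] 0.020103899491936278 [-0.001  -0.0112  0.1744 -0.1039]
[[307.3, 179.5], [307.5, 177.2], [303.6, 154.2]]
wrist 0.69 300 314 146 180 [306.816 161.8  ]
[[363.1, 218.9], [363.0, 223.2], [363.2, 228.5]]
side 0.68 354 370 181 195 [366.4 187.6]
side 0.38 360 365 221 233 [363.584 224.8  ]
[{'xy': [0.5648, 0.563], 'conf': 0.45}]
```

The pin's mask agrees with its predicted position in both views.

Call:
{"op": "send_rows", "data": {"deltas": [[[-0.001, -0.0112, 0.02], -0.07], [[-0.001, -0.0112, 0.06], -0.104], [[-0.001, -0.0112, 0.1], -0.104], [[-0.001, -0.0112, 0.14], -0.104], [[-0.001, -0.0112, 0.165], -0.104]]}}

```text
clock: 10.95
tool_pos: [0.6478, -0.204, 0.1357]
orientation: [179.8, -0.0, -102.9]
force: [-1.1, -0.3, -0.6]
opening: 0.02
gripper_force: 0.0
```

Call:
{"op": "send_rows", "data": {"deltas": [[[0, 0, 0.005], 0], [[0, 0, 0.01], 0], [[0, 0, 0.01], 0], [[0, 0, 0.01], 0], [[0, 0, 0.01], 0]]}}

```text
clock: 11.37
tool_pos: [0.6502, -0.2043, 0.1334]
orientation: [-179.8, 0.0, -102.7]
force: [0.9, 1.4, -0.6]
opening: 0.0199
gripper_force: 0.0
```

```bash
python3 - <<'E'
from h import *
o=ctrl.get_obs();print(o["tool_pos"],togo([.6493,-.2044,.0965],-102.4))
s=ctrl.snapshot("wrist"); print(proj(s,[[.6493,-.2044,.038],[.6493,-.2044,.028],[.644,-.2279,.027]]).round(1).tolist())
for d in ctrl.cut_out(s,"catch_pin")[:2]:
    v,u=np.nonzero(d["pixels"]); print(d["conf"],u.min(),u.max(),v.min(),v.max(),np.array(d["xy"])*[640,400])
a=s["color"][150:350,220:420,::-1]; cv2.imwrite("pics/w6.png",cv2.resize(a,None,fx=3,fy=3,interpolation=cv2.INTER_CUBIC))
E
```

```text
[ 0.65024262 -0.20429021  0.13338516] [ 0.0004  0.0011  0.0461 -0.0035]
[[318.2, 231.0], [318.2, 224.9], [318.1, 188.3]]
0.88 312 329 174 232 [321.28 201.8 ]
```

Call:
{"op": "send_rows", "data": {"deltas": [[[0, 0.002, 0.008], -0.003], [[0, 0.002, 0.018], -0.003], [[0, 0.002, 0.029], -0.003], [[0, 0.002, 0.039], -0.003], [[0, 0.002, 0.046], -0.003]]}}

```text
clock: 11.88
tool_pos: [0.647, -0.2037, 0.0929]
orientation: [179.9, -0.0, -102.4]
force: [-0.5, -0.1, -0.2]
opening: 0.02
gripper_force: 0.0
```

Call:
{"op": "send_rows", "data": {"deltas": [[[0, 0.0015, 0], 0], [[0, 0.003, 0], 0], [[0, 0.0045, 0], 0], [[0, 0.006, 0], 0], [[0, 0.0075, 0], 0]]}}

```text
clock: 12.3
tool_pos: [0.642, -0.2025, 0.0952]
orientation: [-179.9, 0.0, -102.4]
force: [1.1, 0.8, -0.4]
opening: 0.0201
gripper_force: 0.3
```

```bash
python3 - <<'E'
from h import *
o=ctrl.get_obs();print(o["tool_pos"],o["force"])
piv=np.array([.644,-.2279]); q=np.radians(-102.4+180)
T=piv+.024*np.array([np.cos(q),np.sin(q)])+.006*np.array([-np.sin(q),np.cos(q)]); print(togo([*T,.0965],-102.4))
E
```

```text
[ 0.64199861 -0.20251885  0.09521497] [ 1.05617567  0.77092702 -0.41910843]
[ 0.0004 -0.0018 -0.0016 -0.0003]
```

Call:
{"op": "send_rows", "data": {"deltas": [[[0.0013, 0.0025, -0.0012], -0.067], [[0.0026, 0.005, -0.0012], -0.133], [[0.0042, 0.0075, -0.0012], -0.2], [[0.006, 0.01, -0.0012], -0.267], [[0.0082, 0.0122, -0.0012], -0.333]]}}

```text
clock: 12.72
tool_pos: [0.6311, -0.2067, 0.0962]
orientation: [-179.9, -0.0, -72.2]
force: [0.2, 0.4, -0.1]
opening: 0.0202
gripper_force: 0.4
```

Call:
{"op": "send_rows", "data": {"deltas": [[[0.001, 0.0031, 0], -0.067], [[0.0022, 0.0061, 0], -0.133], [[0.0038, 0.0089, 0], -0.2], [[0.0056, 0.0115, 0], -0.267], [[0.0078, 0.014, 0], -0.333]]}}

```text
clock: 13.13
tool_pos: [0.6222, -0.216, 0.0962]
orientation: [-180.0, -0.0, -42.2]
force: [-0.5, 0.9, -0.0]
opening: 0.0201
gripper_force: 0.5
```

```bash
python3 - <<'E'
from h import *
o=ctrl.get_obs();print(o["tool_pos"],o["force"])
piv=np.array([.644,-.2279])
for Q in (60,75,90):
    q=np.radians(-102.4+180+Q)
    T=piv+.024*np.array([np.cos(q),np.sin(q)])+.006*np.array([-np.sin(q),np.cos(q)]); print(togo([*T,.0965],-102.4+Q))
E
```

```text
[ 0.62220633 -0.21597769  0.09618256] [-0.51231324  0.86110798 -0.03618796]
[ 0.0002  0.0001 -0.0004  0.0024]
[ 0.0031  0.0077 -0.0004 -0.1642]
[ 0.0079  0.0142 -0.0004 -0.3309]
```

On track. Last 30°, with a millimetre extra against the stop.

Call:
{"op": "send_rows", "data": {"deltas": [[[0.001, 0.0031, 0], -0.067], [[0.0022, 0.0061, 0], -0.133], [[0.0038, 0.0089, 0], -0.2], [[0.0056, 0.0115, 0], -0.267], [[0.0079, 0.0142, 0], -0.331]]}}

```text
clock: 13.55
tool_pos: [0.619, -0.2287, 0.0961]
orientation: [-180.0, -0.0, -12.4]
force: [-0.0, 1.9, 1.1]
opening: 0.0202
gripper_force: 0.5
```

Call:
{"op": "send_rows", "data": {"deltas": [[[0, 0.0005, 0], 0], [[0, 0.001, 0], 0], [[0, 0.0014, 0], 0], [[0, 0.0018, 0], 0], [[0, 0.0018, 0], 0]]}}

```text
clock: 13.97
tool_pos: [0.6189, -0.2299, 0.0958]
orientation: [-180.0, -0.0, -12.8]
force: [-1.1, 3.3, 1.2]
opening: 0.0201
gripper_force: 1.1
```

Call:
{"op": "send_rows", "data": {"deltas": [[[0, 0.0006, 0], 0], [[0, 0.0012, 0], 0], [[0, 0.0018, 0], 0], [[0, 0.002, 0], 0], [[0, 0.002, 0], 0]]}}

```text
clock: 14.38
tool_pos: [0.6188, -0.2305, 0.0958]
orientation: [-179.9, -0.0, -12.7]
force: [0.1, 8.2, 3.1]
opening: 0.0199
gripper_force: 4.4
```

At the stop. I'll release sideways, lift, and back off to look.

Call:
{"op": "send_rows", "data": {"deltas": [[[0, -0.003, 0], 0], [[0, -0.008, 0], 0], [[0, -0.009, -0.002], 0], [[0, -0.009, -0.015], 0], [[0, -0.009, -0.04], 0]]}}

```text
clock: 14.8
tool_pos: [0.6186, -0.2247, 0.1261]
orientation: [180.0, 0.3, -12.7]
force: [0.8, -0.2, 0.9]
opening: 0.0199
gripper_force: 0.0
```

Call:
{"op": "send_rows", "data": {"deltas": [[[0, 0, -0.04], 0], [[0, 0, -0.08], 0], [[-0.03, 0, -0.12], 0], [[-0.07, 0, -0.16], 0], [[-0.11, 0, -0.19], 0]]}}

```text
clock: 15.22
tool_pos: [0.5353, -0.2061, 0.281]
orientation: [180.0, -0.1, -12.7]
force: [1.1, -0.5, 0.8]
opening: 0.0203
gripper_force: 0.0
```

Call:
{"op": "send_rows", "data": {"deltas": [[[-0.045, 0, 0], 0], [[-0.09, 0, 0], 0], [[-0.13, 0, 0], 0], [[-0.15, 0, 0], 0], [[-0.15, 0, 0], 0]]}}

```text
clock: 15.63
tool_pos: [0.4152, -0.1792, 0.28]
orientation: [-180.0, -0.1, -12.7]
force: [-0.2, -0.3, -0.5]
opening: 0.0201
gripper_force: 0.0
```

```bash
python3 - <<'E'
from h import *
o=ctrl.get_obs(); print(o["tool_pos"],o["clock"])
t=ctrl.snapshot("top"); s=ctrl.snapshot("side")
f=lambda a,k:cv2.resize(a[:,:,::-1],None,fx=k,fy=k,interpolation=cv2.INTER_CUBIC)
A=f(t["color"][110:300,280:420],3.1); B=f(s["color"][190:270,290:400],3.3)
im=np.zeros((600,800,3),np.uint8)
for I,(r,c) in ((A,(0,0)),(B,(0,437))): im[r:r+I.shape[0],c:c+I.shape[1]]=I[:600-r,:800-c]
cv2.imwrite("pics/m7.png",im)
p=[.55785,-.21288,np.radians(-102.418)]
print("pin exp",proj(t,[[*b2w(p,(0,.063)),.038],[*b2w(p,(0,.087)),.025]]).round(1).tolist())
for th in ("catch_pin","pot_a","wagon","cork","deck"):
    for d in ctrl.cut_out(t,th)[:2]: print(th,d["conf"],(np.array(d["xy"])*[640,400]).round(1))
E
```

```text
[ 0.41523929 -0.17916497  0.27999033] 15.6333
pin exp [[361.2, 193.4], [362.6, 183.5]]
catch_pin 0.58 [359.  187.8]
pot_a 0.58 [379.9 254.4]
pot_a 0.5 [385.2 231. ]
wagon 0.55 [340.2 124.9]
cork 0.84 [294.1 141.9]
deck 0.69 [356.5 208. ]
```

View pics/m7.png

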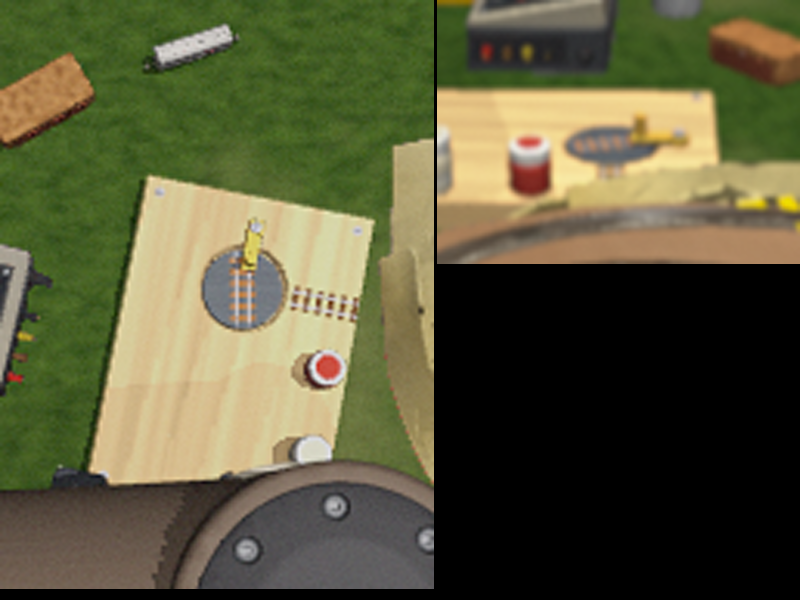

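The catch bar reaches over the seated deck, parallel to the board's y axis. The pots, wagon and cork are where they were, so I'm handing in.

```bash
python3 -c "
from plant import ctrl
print(ctrl.close_job())"
```

```text
the job is handed in; nothing more can be done
None
```

The deck lies flat in the pit and the catch is turned to its stop over it, with the pots, wagon and cork unmoved in the last pictures, but one descent pressed the fingertips on the board with a 185 N wrist-force reading, above the 120 N limit, so the job may be judged failed.

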